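# Find the objective case that rattles and hold it out

### The job

A heavy brass extension ring of the microscope was left loose in one of the three shut accessory cases on the tray; the cases look alike, and the other two are packed tight. Shake the cases in the air to find the one that rattles, standing any silent one back flat on the tray without dropping it, then hold the rattling one out to the colleague across the bench: past the tray's far rim, lid up and level, a good 15 cm above the bench, and finish while still gripping it there, motionless. Leave the oil bottle, the slide box and the tissue box alone.

Things in the scene. Friction and masses are not known exactly. Their poses are not given: they have to be found in the camera images.
- tray: Shallow aluminium tray, fixed to the bench, 210 (its x) x 360 mm (its y), floor 4 mm thick, rim 10 mm high over the bench and 4 mm thick. Origin: centre of the underside, on the bench; x points away from the robot, to the far rim at x = +105 mm. The three cases lie side by side along its y, about 115 mm apart, long sides roughly along its x.
- case_a: One of three outwardly identical shut cases of black hard plastic with a grey panel on the lid, 150 long (its x) x 54 wide (its y) x 44 mm high, lying lid up on the tray. Origin: centre of the underside; z up through the lid. Grip it across the 54 mm width: the middle 60 mm of both long sides is flat. Weighs 0.14 to 0.42 kg in all. Any of the three, in any place, may hold the loose ring.
- case_b: Same outside as case_a, same origin and axes. In all three: two steel latches on the -y side and two hinges on the +y side, 48 mm either side of the middle, stand out 3.5 mm. Without the ring they differ at random in weight, by up to 160 g, so weight alone does not tell. The cases never open.
- case_c: Same outside as case_a, same origin and axes. In whichever case it lies, the hidden ring (brass, 30 mm across, 26 mm high, 110 g, pose not given) slides some 48 mm either way from the middle along the length when an end is tilted down over 10 degrees or it is jerked lengthwise, knocks, and stays at that end when gently levelled. In the other two nothing of weight moves.
- oil_bottle: Small amber dropper bottle of immersion oil with a black cap, 34 mm across, 75 mm high, standing to the robot's right of the tray. Origin: centre of the underside. To be left alone.
- slide_box: Shut grey plastic slide box, 87 x 102 x 34 mm, to the robot's left of the tray. Origin: centre of the underside. To be left alone.
- tissue_box: Cardboard box of lens tissues, 75 x 115 x 46 mm, to the right of the tray and farther out. Origin: centre of the underside. To be left alone.
Mind the look-alikes: they are no part of the job. Leave any orange look-alike of the case_a alone.

How it is judged:
By the outcome, as a careful person would: the job done as asked, in the order asked, and still so for the second after the job is handed in, while the arm keeps its last pose, push and grip.
It also fails if it takes over 67 s, if anything falls off the work surface, if the arm or the gripper's body presses on something with over 40 N, if the wrist force passes 120 N, or if a joint passes its speed limit or range.

### The arm

A 6-joint arm with a two-finger parallel gripper is mounted at the origin on the work surface. World frame = base frame: x ahead of the robot, y to its left, z up, the work surface at z = 0. Lengths are in m, angles in rad, forces in N, time in s.
With the tool pointing down it reaches from about 0.425 to 0.95 m from the base axis. Payload 3.5 kg.
Tool frame: the origin (TCP) lies midway between the tips of the shut fingers; the grasp point (between the pads) lies ctrl.grasp_offset behind it (ctrl.grasp_offset is the distance from the TCP to the grasp point, in m); x points along the fingers, y is the direction in which the jaws open and shut, and the axes are right-handed (so a half turn about x gives the same grasp; the last joint's range is limited). The gripper opens to 85 mm and grips with 20 to 120 N. Pads are 22 mm wide; open, the fingers measure 114 mm over their backs; the gripper's body (76 mm by 85 mm) begins 54 mm behind the grasp point. The pads swing forward as they close: fully open they stand 13 mm farther back than shut.
Start: joints at [-1.294, 0.286, 1.577, -0, 1.279, -0.15], TCP at [0.279, -0.614, 0.231] pointing down, gripper open.
Joint ranges: [-2.77, 2.77], [-0.9, 2.22], [0.21, 2.48], [-1.53, 4.67], [0.24, 2.81], [-2.84, 2.84]. Speed limits (rad/s): [2.79, 2.79, 3.14, 3.14, 3.14, 3.14].

### API

Orientations are given as a unit quaternion [x, y, z, w].
In Python, from plant import readout, read_camera, sign_off, ctrl gives the robot as it stands.
- The arm moves only by the tool drive_tool, never from a script. Its argument "steps" is a list of rows, each a list of 5 numbers: the shift along the tool's x, y, z in cm, then the turn about the tool's x in degrees, then the opening, from 0 (shut) to 1 (fully open). A call has 1 to 10 rows; each row shifts and turns the commanded pose from where the row before left it, along the tool's axes as they then stand; what a row does not reach is not made up. A row lasts 1/10 s, in which the tool goes at most 50 mm and 8.59 degrees, less where a joint would pass 70% of its speed; a pose out of reach is approached as far as the arm can. A call is refused whole if a number of a shift passes 5 or a number of a turn 8.59, either way. A call with a gripper value outside its range is refused whole. The fingers move at their own pace and stop on an object; "force" is the grip in N (left out, the last holds). Time passes only in rows, so rows that do not move let the fingers close. It gives the time, the measured TCP pose, the force and the opening at its end, in the units of the state.
- readout.get_state(): the state, without advancing time (a new reading comes with each control period).
- read_camera(name): name is "scene" or "top" or "wrist"; returns a dict with "frame" (420x560x3 uint8, red, green, blue), "vertical_fov" (degrees; the focal length in pixels is half the picture's height over the tangent of half this angle, whatever the lens; pixels are square), "cx", "cy" (the principal point, pixels), "eye" and "orientation" of the camera in the world. Camera axes: x right, y up, looking along -z (the intrinsics and any distortion apply to the point x, -y, -z); pixel columns grow to the right and rows downward; lengths in m; the calibration is good to about 2 mm. A picture is of the moment at which its call begins. There is no depth.
- sign_off(): hands the job in, once; it reports no verdict.
The state is a dict: "time": time; "qpos": joint angles; "dq": joint speeds; "joint_efforts": joint torques, N m; "eef_pos": TCP position; "tcp_rot": TCP orientation; "contact_force": force on the tool from outside, world axes, zero at the start; "wrist_torque": the same for the moment, N m; "opening": opening from 0.0 (shut) to 1.0 (fully open).
Only numpy, scipy, OpenCV 4.12 (cv2) and the standard library are available. Lean on these libraries where they do the work, as an engineer would, in place of code of your own. Each camera call takes 0.05 s, during which the arm holds its last target. There are 200 camera calls.

## Working session

There is one attempt and no reset: what is moved stays moved. The work goes in short steps, Python scripts to look and compute and a tool call to move; the robot and the scene stay as the last step left them, time stands still between calls to the robot, and variables do not carry over. Pictures are saved under pics/ and viewed, about 8 in all and at most 12, crops included, and the job is handed in when it is done.

Besides the shell and the picture viewer there is one more tool, called after "Call:" by a JSON object that holds its "api" and its "payload", one argument or row to a line. drive_tool: Moves the arm, as the interface text tells. Its arguments: {"type":"object","properties":{"steps":{"type":"array","items":{"type":"array","items":{"type":"number"}}},"force":{"type":"number"}},"required":["steps"]}

```bash
mkdir -p pics; ls
python3 - <<'E'
from plant import readout, read_camera, ctrl
import cv2,json
s=readout.get_state();print(s);print(ctrl.grasp_offset)
for n in("top","scene"):
    c=read_camera(n);cv2.imwrite(f"pics/{n}0.png",c["frame"][:,:,::-1])
    print(n,{k:v for k,v in c.items() if k!="frame"})
E
```

```text
pics
{'time': 0.0, 'qpos': array([-1.29398764e+00,  2.87185197e-01,  1.57813146e+00,  1.21125320e-05,
        1.27862854e+00, -1.50025944e-01]), 'dq': array([ 0.0019621 , -0.00211604, -0.00122762, -0.00091394,  0.00034602,
       -0.00103521]), 'joint_efforts': array([ 1.08120330e-03, -4.05976546e+01, -2.92626590e+01, -8.06388880e-05,
        5.70257631e-03,  2.88924404e-06]), 'eef_pos': array([ 0.27927989, -0.61380665,  0.22995882]), 'tcp_rot': array([-0.69101572, -0.15059489,  0.69111291, -0.14893421]), 'contact_force': array([0.11288282, 0.17334519, 0.43829899]), 'wrist_torque': array([ 0.01066681, -0.00828382, -0.01440233]), 'opening': 0.9993677032110535}
0.0187
top {'vertical_fov': 50.92046016501075, 'cx': 284.5879302001738, 'cy': 212.47495529298925, 'eye': array([0.42276938, 0.01157693, 1.13303067]), 'orientation': array([-0.03471719,  0.03272928,  0.7096695 , -0.70291729])}
scene {'vertical_fov': 53.45174941779017, 'cx': 279.0376413308423, 'cy': 202.0471188269588, 'eye': array([ 1.04920585, -0.6484006 ,  0.93695356]), 'orientation': array([0.34164664, 0.1219697 , 0.29302644, 0.88461091])}
```

View pics/top0.png

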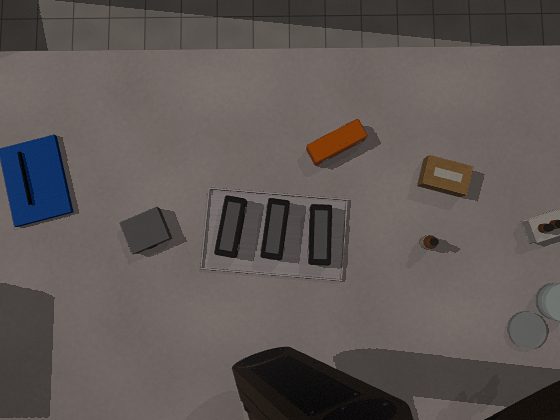

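View pics/scene0.png

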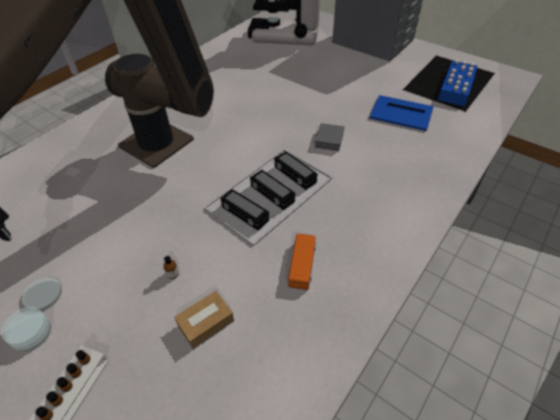

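Top picture: three black cases on the tray at about (231,227), (275,229) and (320,235). The orange look-alike at (337,142) lies beyond the far rim and gets left alone. The black ones with grey panels, on the tray, fit the description, so I'll enlarge those.

```bash
cat > h.py <<'E'
import numpy as np,cv2
from scipy.spatial.transform import Rotation as R
from plant import readout, read_camera, ctrl
def px2w(c,u,v,z):
    f=210/np.tan(np.radians(c["vertical_fov"])/2)
    d=R.from_quat(c["orientation"]).apply([(u-c["cx"])/f,-(v-c["cy"])/f,-1.])
    return c["eye"]+d*(z-c["eye"][2])/d[2]
def w2px(c,p):
    f=210/np.tan(np.radians(c["vertical_fov"])/2)
    q=R.from_quat(c["orientation"]).inv().apply(np.array(p)-c["eye"])
    return c["cx"]+f*q[0]/-q[2], c["cy"]-f*q[1]/-q[2]
E
python3 - <<'E'
from h import *
im=cv2.imread("pics/top0.png")[180:288,196:356]
im=cv2.resize(im,None,fx=5,fy=5,interpolation=cv2.INTER_CUBIC)
im=cv2.convertScaleAbs(im,alpha=1.7,beta=20)
cv2.imwrite("pics/crop0.png",im)
E
```

```text
(no output)
```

View pics/crop0.png

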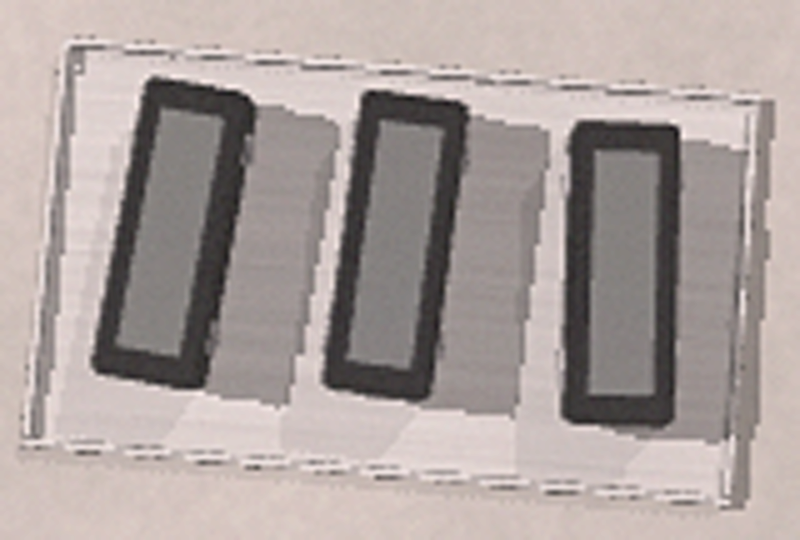

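Run:
```python
from h import *
c=read_camera("top")
P=lambda u,v,z:px2w(c,196+(u+.5)/5-.5,180+(v+.5)/5-.5,z)
C={'L':[(163,108),(222,112),(182,355),(118,347)],'M':[(378,120),(443,126),(410,370),(346,362)],'R':[(595,150),(656,150),(652,396),(588,394)],'T':[(70,42),(770,100),(740,506),(25,445)]}
for k,v in C.items():
    q=np.array([P(*p,.01 if k=='T' else .048) for p in v]);d=q[0]+q[1]-q[2]-q[3]
    print(k,q.mean(0).round(4),'yaw',np.degrees(np.arctan2(d[1],d[0])).round(1),np.linalg.norm(d)/2,'w',np.linalg.norm(q[0]-q[1]), q[:,:2].round(3).tolist())
s=readout.get_state();print(R.from_quat(s["tcp_rot"]).as_matrix().round(3))
```

```text
L [0.4955 0.1493 0.048 ] yaw -9.9 0.12061987492725602 w 0.029342945224426986 [[0.556, 0.154], [0.554, 0.124], [0.434, 0.144], [0.438, 0.175]]
M [0.4875 0.0394 0.048 ] yaw -8.0 0.12085850948787093 w 0.0323322008532553 [[0.549, 0.047], [0.546, 0.015], [0.426, 0.032], [0.43, 0.064]]
R [ 0.4727 -0.0728  0.048 ] yaw -2.3 0.12053884246674738 w 0.030152569933588967 [[0.533, -0.06], [0.533, -0.09], [0.412, -0.086], [0.413, -0.055]]
T [0.4757 0.0372 0.01  ] yaw -5.7 0.20679863698408174 w 0.3608841979136017 [[0.595, 0.207], [0.562, -0.153], [0.356, -0.133], [0.39, 0.228]]
[[-0.001  0.414 -0.91 ]
 [ 0.002 -0.91  -0.414]
 [-1.    -0.002 -0.   ]]
```

L case (0.496,0.149) yaw -10°, M (0.488,0.039) yaw -8°, R (0.473,-0.073) yaw -2°. Going above R first.

Call:
{"api": "drive_tool", "payload": {
  "steps": [
    [0,-3.4,-3.3,0,1],
    [0,-3.4,-3.3,0,1],
    [0,-3.4,-3.3,0,1],
    [0,-3.4,-3.3,0,1],
    [0,-3.4,-3.3,0,1],
    [0,-3.4,-3.3,0,1],
    [0,-3.4,-3.3,0,1],
    [0,-3.4,-3.3,0,1],
    [0,-3.4,-3.3,0,1],
    [0,-3.4,-3.3,0,1]
  ],
  "force": 80
}}

```text
time: 1.15
eef_pos: [0.4392, -0.1664, 0.2312]
tcp_rot: [0.691, 0.15, -0.691, 0.15]
contact_force: [0.2, 0.1, -0.1]
opening: 1.0
```

Call:
{"api": "drive_tool", "payload": {
  "steps": [
    [0,-3.4,-3.3,0,1],
    [0,-3.4,-3.3,0,1],
    [1,0,0,6.7,1],
    [2,0,0,6.7,1],
    [2,0,0,6.7,1],
    [2,0,0,6.7,1],
    [1,0,0,0,1],
    [0,0,0,0,1]
  ]
}}

```text
time: 1.95
eef_pos: [0.4698, -0.0786, 0.1496]
tcp_rot: [-0.706, 0.013, 0.708, 0.014]
contact_force: [-0.5, 0.4, 0.9]
opening: 0.996
```

Run:
```python
from h import *
s=readout.get_state();print(s["time"],s["eef_pos"].round(4),R.from_quat(s["tcp_rot"]).as_matrix().round(3).tolist(),s["contact_force"],s["wrist_torque"],s["qpos"].round(2))
c=read_camera("wrist");cv2.imwrite("pics/w1.png",cv2.convertScaleAbs(c["frame"][:,:,::-1],alpha=1.5))
print([w2px(c,(*p,.048)) for p in [(.4727,-.0728),(.4875,.0394)]], c["eye"])
```

```text
1.95 [ 0.4698 -0.0786  0.1496] [[-0.004, -0.039, -0.999], [0.001, -0.999, 0.039], [-1.0, -0.001, 0.004]] [-0.47488592  0.41801322  0.90677941] [ 0.01447485 -0.0051976  -0.04833088] [-0.38 -0.07  2.12 -0.    1.09  1.23]
[(np.float64(267.8939266143092), np.float64(216.05119301402408)), (np.float64(119.37907140980587), np.float64(202.77181083380847))] [ 0.54875935 -0.08172991  0.29179549]
```

View pics/w1.png

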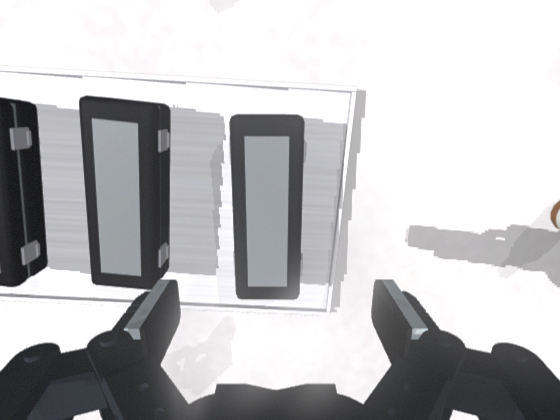

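Wrist view: R case panel centre at (268,211), predicted (268,216), so x is about 3 mm farther. Alignment is good. Next: descend, grip, lift.

Call:
{"api": "drive_tool", "payload": {
  "steps": [
    [2,-0.6,-0.5,0,1],
    [4,0,0,0,1],
    [3.5,0,0,0,1],
    [2.5,0,0,0,1],
    [1.5,0,0,0,1],
    [0.45,0,0,0,1],
    [0,0,0,0,1],
    [0,0,0,0,0],
    [0,0,0,0,0],
    [0,0,0,0,0]
  ],
  "force": 80
}}

```text
time: 3.0
eef_pos: [0.4778, -0.0738, 0.0136]
tcp_rot: [0.708, -0.015, -0.706, -0.014]
contact_force: [0.8, 0.9, 8.3]
opening: 0.623
```

Call:
{"api": "drive_tool", "payload": {
  "steps": [
    [0,0,0,0,0],
    [0,0,0,0,0],
    [0,0,0,0,0],
    [0,0,0,0,0]
  ]
}}

```text
time: 3.4
eef_pos: [0.4779, -0.0737, 0.0136]
tcp_rot: [0.708, -0.015, -0.706, -0.014]
contact_force: [-0.3, 0.2, 7.2]
opening: 0.619
```

Call:
{"api": "drive_tool", "payload": {
  "steps": [
    [-1,0,0,0,0],
    [-2,0,0,0,0],
    [-3,0,0,0,0],
    [-3,0,-2,0,0],
    [-3,0,-2,0,0],
    [-2,0,-2,0,0],
    [-1,0,-1,0,0],
    [0,0,0,0,0],
    [0,0,0,0,0],
    [0,0,0,0,0]
  ]
}}

```text
time: 4.4
eef_pos: [0.5443, -0.0756, 0.1599]
tcp_rot: [-0.706, 0.014, 0.708, 0.015]
contact_force: [-0.8, -0.6, -3.9]
opening: 0.62
```

```bash
cat > m.py <<'E'
from h import *
s=readout.get_state();r=R.from_quat(s["tcp_rot"])
print(s["time"],s["eef_pos"].round(4),"euler",r.as_matrix().round(3).tolist(),s["opening"])
print("F",s["contact_force"].round(2),"Tw",s["wrist_torque"].round(3),"Ttool",r.inv().apply(s["wrist_torque"]).round(3),"eff",s["joint_efforts"].round(2))
E
python3 m.py
python3 - <<'E'
from h import *
c=read_camera("wrist");cv2.imwrite("pics/w2.png",cv2.convertScaleAbs(c["frame"][:,:,::-1],alpha=1.5))
E
python3 m.py
```

```text
4.4 [ 0.5443 -0.0756  0.1599] euler [[-0.004, -0.041, -0.999], [0.001, -0.999, 0.041], [-1.0, -0.001, 0.004]] 0.6203789265035589
F [-0.81 -0.58 -3.91] Tw [ 0.007 -0.026  0.046] Ttool [-0.046  0.025 -0.008] eff [ 1.000e-02 -3.254e+01 -2.923e+01 -0.000e+00  1.000e-02 -0.000e+00]
4.45 [ 0.5445 -0.0757  0.16  ] euler [[-0.004, -0.041, -0.999], [0.001, -0.999, 0.041], [-1.0, -0.001, 0.004]] 0.6176022834362587
F [-0.45  0.2  -2.84] Tw [ 0.015 -0.024  0.011] Ttool [-0.011  0.024 -0.016] eff [ 2.000e-02 -3.236e+01 -2.895e+01 -0.000e+00  2.000e-02 -0.000e+00]
```

View pics/w2.png

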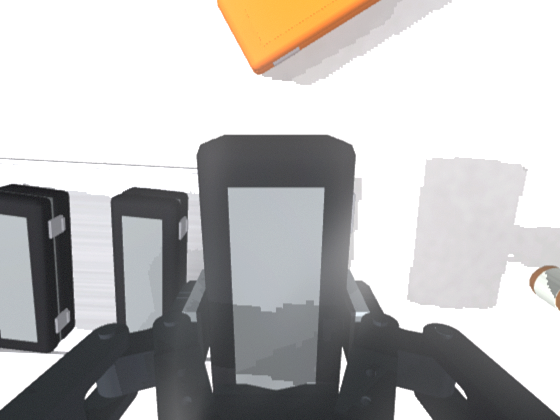

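Image: R case held level and centred in the jaws. Jerk it outward (gentle start, abrupt stop), read the torque, then inward.

Call:
{"api": "drive_tool", "payload": {
  "steps": [
    [0,0,-1,0,0],
    [0,0,-2,0,0],
    [0,0,-3,0,0],
    [0,0,-4,0,0],
    [0,0,-5,0,0],
    [0,0,0,0,0],
    [0,0,0,0,0],
    [0,0,0,0,0],
    [0,0,0,0,0],
    [0,0,0,0,0]
  ]
}}

```text
time: 5.45
eef_pos: [0.6955, -0.0823, 0.1628]
tcp_rot: [0.707, -0.015, -0.707, -0.014]
contact_force: [-0.6, 0.0, -2.4]
opening: 0.621
```

```bash
cat > t.py <<'E'
from h import *
T=[];F=[]
for i in range(4):
    read_camera("wrist");s=readout.get_state();r=R.from_quat(s["tcp_rot"]).inv()
    T.append(r.apply(s["wrist_torque"]));F.append(s["contact_force"])
print(s["time"],s["eef_pos"].round(4),"op",round(s["opening"],3),"x-heading",R.from_quat(s["tcp_rot"]).as_matrix()[:,2].round(3))
print("Ttool",np.mean(T,0).round(4),"sd",np.std(T,0).round(4),"F",np.mean(F,0).round(2))
E
python3 t.py
```

```text
5.65 [ 0.6958 -0.0824  0.1625] op 0.621 x-heading [-0.999  0.041 -0.001]
Ttool [-0.006   0.0089 -0.0289] sd [0.0395 0.0098 0.0347] F [-0.12 -0.2  -3.27]
```

Call:
{"api": "drive_tool", "payload": {
  "steps": [
    [0,0,1,0,0],
    [0,0,2,0,0],
    [0,0,3,0,0],
    [0,0,4,0,0],
    [0,0,5,0,0],
    [0,0,0,0,0],
    [0,0,0,0,0],
    [0,0,0,0,0],
    [0,0,0,0,0],
    [0,0,0,0,0]
  ]
}}

```text
time: 6.65
eef_pos: [0.5476, -0.0765, 0.1625]
tcp_rot: [0.707, -0.015, -0.706, -0.014]
contact_force: [-0.6, -0.1, -3.0]
opening: 0.622
```

```bash
python3 t.py
```

```text
6.85 [ 0.5466 -0.0762  0.1618] op 0.618 x-heading [-0.999  0.041  0.   ]
Ttool [-0.0063  0.0014 -0.0072] sd [0.0362 0.0158 0.0226] F [-0.34  0.14 -2.96]
```

R's torque about the jaw axis is unchanged (0.009 vs 0.001 N m; the ring would shift it by about 0.10). R is silent, so I'll put it back gently.

Call:
{"api": "drive_tool", "payload": {
  "steps": [
    [0,0,1,0,0],
    [1,0,2,0,0],
    [2,0,2.5,0,0],
    [3,0,1.4,0,0],
    [3,0,0,0,0],
    [2.5,0,0,0,0],
    [1.5,0,0,0,0],
    [0.8,0,0,0,0],
    [0.4,0,0,0,0],
    [0,0,0,0,0]
  ]
}}

```text
time: 7.85
eef_pos: [0.4774, -0.0734, 0.02]
tcp_rot: [0.707, -0.014, -0.707, -0.014]
contact_force: [0.3, 0.2, -2.0]
opening: 0.624
```

Call:
{"api": "drive_tool", "payload": {
  "steps": [
    [0.3,0,0,0,0],
    [0.2,0,0,0,0],
    [0.1,0,0,0,0],
    [0,0,0,0,0]
  ]
}}

```text
time: 8.25
eef_pos: [0.4773, -0.0733, 0.0139]
tcp_rot: [0.707, -0.014, -0.707, -0.014]
contact_force: [-0.7, -0.5, -3.4]
opening: 0.619
```

Call:
{"api": "drive_tool", "payload": {
  "steps": [
    [0.1,0,0,0,0],
    [0.05,0,0,0,0],
    [0,0,0,0,0]
  ]
}}

```text
time: 8.55
eef_pos: [0.4774, -0.0734, 0.0136]
tcp_rot: [-0.707, 0.014, 0.707, 0.014]
contact_force: [-5.1, 0.6, 7.8]
opening: 0.621
```

Call:
{"api": "drive_tool", "payload": {
  "steps": [
    [0,0,0,0,0.75],
    [0,0,0,0,1],
    [0,0,0,0,1],
    [0,0,0,0,1],
    [-2,0,0,0,1],
    [-3,0,0,0,1],
    [-3,0,0,0,1],
    [-2,0,0,0,1],
    [0,-3,-0.4,0,1],
    [0,-4,-0.4,0,1]
  ]
}}

```text
time: 9.55
eef_pos: [0.4893, -0.0043, 0.1138]
tcp_rot: [0.708, -0.016, -0.706, -0.015]
contact_force: [-0.8, -0.1, -0.6]
opening: 0.998
```

Call:
{"api": "drive_tool", "payload": {
  "steps": [
    [0,-3,0,0,1],
    [0,-1.3,0,5.7,1],
    [0,0,0,0,1],
    [0,0,0,0,1]
  ]
}}

```text
time: 9.95
eef_pos: [0.4899, 0.0391, 0.1122]
tcp_rot: [-0.705, 0.049, 0.705, 0.049]
contact_force: [-0.1, -0.5, 0.9]
opening: 1.001
```

```bash
python3 t.py
python3 - <<'E'
from h import *
c=read_camera("wrist");cv2.imwrite("pics/w3.png",cv2.convertScaleAbs(c["frame"][:,:,::-1],alpha=1.5))
print([w2px(c,(*p,.048)) for p in [(.4727,-.0728),(.4875,.0394)]])
E
```

```text
10.15 [0.49   0.0384 0.1123] op 0.998 x-heading [-0.99   0.141  0.   ]
Ttool [-0.004   0.0279  0.0055] sd [0.0256 0.0081 0.0246] F [-0.33 -0.09 -0.15]
[(np.float64(444.443107213047), np.float64(239.0887360733051)), (np.float64(274.5776205890739), np.float64(240.59310687524112))]
```

View pics/w3.png

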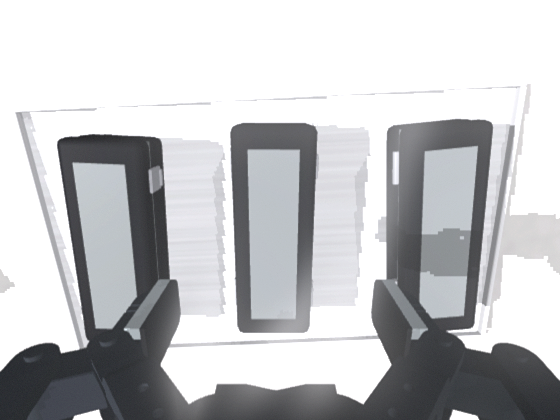

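R is back flat on the tray, and M is centred at (274,235) between the fingers. Descend and grip.

Call:
{"api": "drive_tool", "payload": {
  "steps": [
    [3,0,0,0,1],
    [3,0,0,0,1],
    [2,0,0,0,1],
    [1.2,0,0,0,1],
    [0.4,0,0,0,1],
    [0,0,0,0,0],
    [0,0,0,0,0],
    [0,0,0,0,0],
    [0,0,0,0,0],
    [0,0,0,0,0]
  ]
}}

```text
time: 11.2
eef_pos: [0.4914, 0.0391, 0.0179]
tcp_rot: [0.707, -0.05, -0.704, -0.049]
contact_force: [0.6, 0.2, 6.2]
opening: 0.616
```

Call:
{"api": "drive_tool", "payload": {
  "steps": [
    [0,0,0,0,0],
    [-1,0,0,0,0],
    [-2,0,0,0,0],
    [-3,0,0,0,0],
    [-3,0,-2,0,0],
    [-3,0,-2,0,0],
    [-2,0,-2,0,0],
    [-1,0,-1,0,0],
    [0,0,0,0,0],
    [0,0,0,0,0]
  ]
}}

```text
time: 12.2
eef_pos: [0.558, 0.0296, 0.1653]
tcp_rot: [-0.704, 0.05, 0.706, 0.05]
contact_force: [0.3, -0.9, -3.0]
opening: 0.617
```

Call:
{"api": "drive_tool", "payload": {
  "steps": [
    [0,0,-1,0,0],
    [0,0,-2,0,0],
    [0,0,-3,0,0],
    [0,0,-4,0,0],
    [0,0,-5,0,0],
    [0,0,0,0,0],
    [0,0,0,0,0],
    [0,0,0,0,0],
    [0,0,0,0,0],
    [0,0,0,0,0]
  ]
}}

```text
time: 13.2
eef_pos: [0.707, 0.0087, 0.1673]
tcp_rot: [0.706, -0.05, -0.705, -0.05]
contact_force: [0.2, 0.1, -1.1]
opening: 0.618
```

```bash
python3 t.py
```

```text
13.4 [0.7075 0.0086 0.167 ] op 0.617 x-heading [-0.99   0.14  -0.001]
Ttool [-0.0127  0.0421 -0.0247] sd [0.0478 0.0191 0.0197] F [ 0.23  0.06 -1.92]
```

Call:
{"api": "drive_tool", "payload": {
  "steps": [
    [0,0,1,0,0],
    [0,0,2,0,0],
    [0,0,3,0,0],
    [0,0,4,0,0],
    [0,0,5,0,0],
    [0,0,0,0,0],
    [0,0,0,0,0],
    [0,0,0,0,0],
    [0,0,0,0,0],
    [0,0,0,0,0]
  ]
}}

```text
time: 14.4
eef_pos: [0.5606, 0.0291, 0.167]
tcp_rot: [0.706, -0.05, -0.705, -0.05]
contact_force: [-0.3, -0.5, -2.1]
opening: 0.622
```

```bash
python3 t.py
```

```text
14.6 [0.5596 0.0293 0.1663] op 0.618 x-heading [-0.99  0.14  0.  ]
Ttool [ 0.0085  0.0291 -0.0097] sd [0.0177 0.0372 0.023 ] F [-0.03 -0.08 -1.91]
```

M is also unchanged (0.042 vs 0.029 N m), so it's silent. Put back.

Call:
{"api": "drive_tool", "payload": {
  "steps": [
    [0,0,1,0,0],
    [1,0,2,0,0],
    [2,0,2.5,0,0],
    [3,0,1.4,0,0],
    [3,0,0,0,0],
    [2.5,0,0,0,0],
    [1.5,0,0,0,0],
    [0.9,0,0,0,0],
    [0.5,0,0,0,0],
    [0,0,0,0,0]
  ]
}}

```text
time: 15.6
eef_pos: [0.4908, 0.0391, 0.0223]
tcp_rot: [-0.705, 0.05, 0.705, 0.05]
contact_force: [0.1, 0.6, -1.4]
opening: 0.619
```

Call:
{"api": "drive_tool", "payload": {
  "steps": [
    [0.1,0,0,0,0],
    [0.1,0,0,0,0],
    [0,0,0,0,0]
  ]
}}

```text
time: 15.9
eef_pos: [0.4913, 0.039, 0.0209]
tcp_rot: [0.706, -0.05, -0.705, -0.05]
contact_force: [0.3, 0.7, -1.4]
opening: 0.618
```

Call:
{"api": "drive_tool", "payload": {
  "steps": [
    [0.1,0,0,0,0],
    [0.1,0,0,0,0],
    [0,0,0,0,0]
  ]
}}

```text
time: 16.2
eef_pos: [0.4907, 0.0391, 0.0182]
tcp_rot: [-0.705, 0.05, 0.705, 0.05]
contact_force: [-0.2, 0.2, -1.2]
opening: 0.618
```

Call:
{"api": "drive_tool", "payload": {
  "steps": [
    [0.1,0,0,0,0],
    [0.05,0,0,0,0],
    [0,0,0,0,0]
  ]
}}

```text
time: 16.5
eef_pos: [0.4908, 0.0391, 0.0179]
tcp_rot: [-0.705, 0.05, 0.706, 0.05]
contact_force: [-5.0, 0.0, 7.7]
opening: 0.617
```

Call:
{"api": "drive_tool", "payload": {
  "steps": [
    [0,0,0,0,0.75],
    [0,0,0,0,1],
    [0,0,0,0,1],
    [0,0,0,0,1],
    [-2,0,0,0,1],
    [-3,0,0,0,1],
    [-3,0,0,0,1],
    [-2,0,0,0,1],
    [0,-3,0.4,0,1],
    [0,-4,0.4,0,1]
  ]
}}

```text
time: 17.5
eef_pos: [0.4937, 0.1092, 0.1181]
tcp_rot: [0.706, -0.051, -0.704, -0.051]
contact_force: [0.4, 0.4, 0.0]
opening: 1.0
```

Call:
{"api": "drive_tool", "payload": {
  "steps": [
    [0,-3,0,0,1],
    [0,-1,0,1.8,1],
    [0,0,0,0,1],
    [0,0,0,0,1]
  ]
}}

```text
time: 17.9
eef_pos: [0.4982, 0.149, 0.1166]
tcp_rot: [-0.704, 0.06, 0.705, 0.06]
contact_force: [-0.3, -0.3, -0.1]
opening: 1.0
```

```bash
python3 t.py
python3 - <<'E'
from h import *
c=read_camera("wrist");cv2.imwrite("pics/w4.png",cv2.convertScaleAbs(c["frame"][:,:,::-1],alpha=1.5))
print([w2px(c,(*p,.048)) for p in [(.4955,.1493),(.4875,.0394)]])
E
```

```text
18.1 [0.4983 0.1483 0.1167] op 1.002 x-heading [-0.985  0.172  0.   ]
Ttool [-0.0222 -0.0011 -0.0279] sd [0.0079 0.023  0.0288] F [ 0.12 -0.23  0.02]
[(np.float64(274.9415880579548), np.float64(238.71217333985868)), (np.float64(438.5286800563402), np.float64(223.39608802708068))]
```

View pics/w4.png

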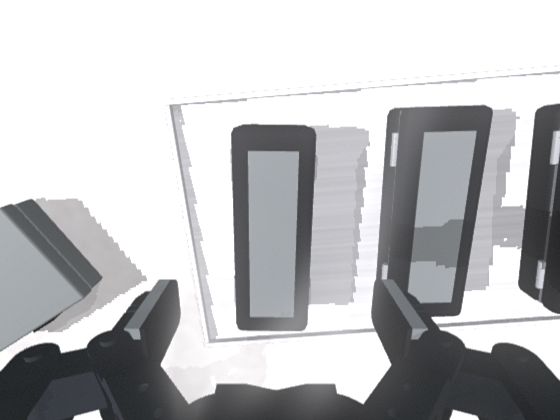

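L centred at (273,234), and M is back flat. The slide box corner at (100,275) is about 10 cm off, which is clear.

Call:
{"api": "drive_tool", "payload": {
  "steps": [
    [3,0,0,0,1],
    [3,0,0,0,1],
    [2,0,0,0,1],
    [1.4,0,0,0,1],
    [0.4,0,0,0,1],
    [0,0,0,0,0],
    [0,0,0,0,0],
    [0,0,0,0,0],
    [0,0,0,0,0],
    [0,0,0,0,0]
  ]
}}

```text
time: 19.15
eef_pos: [0.5001, 0.1494, 0.0207]
tcp_rot: [0.706, -0.06, -0.703, -0.061]
contact_force: [0.6, -0.1, 6.0]
opening: 0.616
```

Call:
{"api": "drive_tool", "payload": {
  "steps": [
    [0,0,0,0,0],
    [-1,0,0,0,0],
    [-2,0,0,0,0],
    [-3,0,0,0,0],
    [-3,0,-2,0,0],
    [-3,0,-2,0,0],
    [-2,0,-2,0,0],
    [-1,0,-1,0,0],
    [0,0,0,0,0],
    [0,0,0,0,0]
  ]
}}

```text
time: 20.15
eef_pos: [0.5654, 0.1372, 0.1668]
tcp_rot: [-0.703, 0.061, 0.706, 0.06]
contact_force: [0.0, -0.7, -4.2]
opening: 0.618
```

Call:
{"api": "drive_tool", "payload": {
  "steps": [
    [0,0,-1,0,0],
    [0,0,-2,0,0],
    [0,0,-3,0,0],
    [0,0,-4,0,0],
    [0,0,-5,0,0],
    [0,0,0,0,0],
    [0,0,0,0,0],
    [0,0,0,0,0],
    [0,0,0,0,0],
    [0,0,0,0,0]
  ]
}}

```text
time: 21.15
eef_pos: [0.7143, 0.112, 0.1696]
tcp_rot: [0.705, -0.06, -0.704, -0.06]
contact_force: [0.5, 0.3, -3.0]
opening: 0.612
```

```bash
python3 t.py
```

```text
21.35 [0.7149 0.1117 0.1695] op 0.617 x-heading [-0.985  0.171 -0.001]
Ttool [-0.0145 -0.0535  0.0127] sd [0.021  0.0192 0.0174] F [ 0.01  0.33 -3.18]
```

Call:
{"api": "drive_tool", "payload": {
  "steps": [
    [0,0,1,0,0],
    [0,0,2,0,0],
    [0,0,3,0,0],
    [0,0,4,0,0],
    [0,0,5,0,0],
    [0,0,0,0,0],
    [0,0,0,0,0],
    [0,0,0,0,0],
    [0,0,0,0,0],
    [0,0,0,0,0]
  ]
}}

```text
time: 22.35
eef_pos: [0.5688, 0.1369, 0.1695]
tcp_rot: [0.705, -0.061, -0.704, -0.061]
contact_force: [1.0, -0.5, -2.0]
opening: 0.617
```

```bash
python3 t.py
```

```text
22.55 [0.5678 0.137  0.1688] op 0.619 x-heading [-0.985  0.171  0.   ]
Ttool [-0.0059  0.0132  0.011 ] sd [0.0223 0.0243 0.0192] F [ 0.34 -0.18 -3.  ]
```

L changes: -0.054 vs +0.013 N m, with the sign expected of a ring moving from the outer to the inner end. Repeat once with more samples to be sure.

Call:
{"api": "drive_tool", "payload": {
  "steps": [
    [0,0,-1,0,0],
    [0,0,-2,0,0],
    [0,0,-3,0,0],
    [0,0,-4,0,0],
    [0,0,-5,0,0],
    [0,0,0,0,0],
    [0,0,0,0,0],
    [0,0,0,0,0],
    [0,0,0,0,0],
    [0,0,0,0,0]
  ]
}}

```text
time: 23.55
eef_pos: [0.7145, 0.1119, 0.1699]
tcp_rot: [0.705, -0.06, -0.704, -0.061]
contact_force: [-0.2, -0.5, -2.6]
opening: 0.616
```

```bash
sed -i 's/range(4)/range(12)/' t.py; python3 t.py
```

```text
24.15 [0.7151 0.1115 0.1687] op 0.615 x-heading [-0.985  0.171  0.   ]
Ttool [ 0.0107 -0.0183 -0.    ] sd [0.0258 0.0336 0.0377] F [-0.04  0.03 -3.3 ]
```

Call:
{"api": "drive_tool", "payload": {
  "steps": [
    [0,0,1,0,0],
    [0,0,2,0,0],
    [0,0,3,0,0],
    [0,0,4,0,0],
    [0,0,5,0,0],
    [0,0,0,0,0],
    [0,0,0,0,0],
    [0,0,0,0,0],
    [0,0,0,0,0],
    [0,0,0,0,0]
  ]
}}

```text
time: 25.15
eef_pos: [0.5688, 0.1369, 0.1695]
tcp_rot: [0.705, -0.061, -0.704, -0.061]
contact_force: [0.9, 0.6, -2.4]
opening: 0.617
```

```bash
python3 t.py
```

```text
25.75 [0.5673 0.1372 0.1688] op 0.62 x-heading [-0.985  0.171 -0.   ]
Ttool [ 0.0122  0.0065 -0.0023] sd [0.0288 0.0252 0.0357] F [ 0.03  0.04 -3.14]
```

The second repeat is only 0.025 apart, so the ring may be sliding only partway. Use a sharp reversal followed by a gentle stop.

Call:
{"api": "drive_tool", "payload": {
  "steps": [
    [0,0,-2,0,0],
    [0,0,-3,0,0],
    [0,0,-4,0,0],
    [0,0,-5,0,0],
    [0,0,-5,0,0],
    [0,0,5,0,0],
    [0,0,4,0,0],
    [0,0,3,0,0],
    [0,0,2,0,0],
    [0,0,1,0,0]
  ]
}}

```text
time: 26.75
eef_pos: [0.6051, 0.1308, 0.1683]
tcp_rot: [-0.704, 0.06, 0.705, 0.06]
contact_force: [-0.0, 0.4, -3.3]
opening: 0.612
```

Call:
{"api": "drive_tool", "payload": {
  "steps": [
    [0,0,0,0,0],
    [0,0,0,0,0],
    [0,0,0,0,0]
  ]
}}

```text
time: 27.05
eef_pos: [0.6078, 0.13, 0.1693]
tcp_rot: [0.705, -0.061, -0.704, -0.061]
contact_force: [-0.5, -0.1, -2.9]
opening: 0.617
```

```bash
python3 t.py
```

```text
27.65 [0.6067 0.1303 0.1688] op 0.616 x-heading [-0.985  0.171 -0.   ]
Ttool [-0.001 -0.02  -0.009] sd [0.0327 0.025  0.0312] F [ 0.13 -0.02 -3.24]
```

Call:
{"api": "drive_tool", "payload": {
  "steps": [
    [0,0,1,0,0],
    [0,0,2,0,0],
    [0,0,3,0,0],
    [0,0,5,0,0],
    [0,0,-5,0,0],
    [0,0,-4,0,0],
    [0,0,-3,0,0],
    [0,0,-2,0,0],
    [0,0,-1,0,0],
    [0,0,0,0,0]
  ]
}}

```text
time: 28.65
eef_pos: [0.6464, 0.1233, 0.1687]
tcp_rot: [-0.704, 0.061, 0.705, 0.061]
contact_force: [0.0, -0.5, -2.3]
opening: 0.613
```

Call:
{"api": "drive_tool", "payload": {
  "steps": [
    [0,0,0,0,0],
    [0,0,0,0,0],
    [0,0,0,0,0]
  ]
}}

```text
time: 28.95
eef_pos: [0.6453, 0.1239, 0.1688]
tcp_rot: [-0.704, 0.06, 0.705, 0.06]
contact_force: [-1.3, -0.3, -3.3]
opening: 0.617
```

```bash
python3 t.py
```

```text
29.55 [0.6462 0.1235 0.1688] op 0.62 x-heading [-0.985  0.171  0.   ]
Ttool [-0.0091  0.0703 -0.0082] sd [0.0284 0.0169 0.0258] F [ 0.17  0.03 -3.31]
```

Now -0.020 vs +0.070 N m: a 0.09 shift, about ten times its error and close to the 0.104 expected. L holds the ring. Hold it out gently.

Call:
{"api": "drive_tool", "payload": {
  "steps": [
    [-0.5,0,-0.5,0,0],
    [-1,0,-1,0,0],
    [-1,0,-1.5,0,0],
    [-1,0,-2,0,0],
    [-1,0,-2,0,0],
    [-1,0,-2,0,0],
    [-0.5,0,-1.5,0,0],
    [0,0,-1,0,0],
    [0,0,-0.5,0,0],
    [0,0,0,0,0]
  ]
}}

```text
time: 30.55
eef_pos: [0.7643, 0.1028, 0.2277]
tcp_rot: [-0.704, 0.061, 0.705, 0.061]
contact_force: [-1.3, 0.2, -2.8]
opening: 0.62
```

Call:
{"api": "drive_tool", "payload": {
  "steps": [
    [0,0,0,0,0],
    [0,0,0,0,0],
    [0,0,0,0,0],
    [0,0,0,0,0],
    [0,0,0,0,0]
  ]
}}

```text
time: 31.05
eef_pos: [0.7642, 0.103, 0.229]
tcp_rot: [0.705, -0.061, -0.704, -0.061]
contact_force: [0.7, -0.3, -4.6]
opening: 0.615
```

```bash
python3 m.py
python3 - <<'E'
from h import *
a=[]
for n in("scene","wrist"):
    c=read_camera(n)
    a.append(cv2.convertScaleAbs(c["frame"][:,:,::-1],alpha=1.3))
a[0]=a[0][60:360,100:500]
cv2.imwrite("pics/end.png",np.hstack([a[0],cv2.resize(a[1],(400,300))]))
print(readout.get_state()["dq"].round(3))
E
```

```text
31.05 [0.7642 0.103  0.229 ] euler [[0.0, -0.171, -0.985], [-0.0, -0.985, 0.171], [-1.0, -0.0, -0.0]] 0.6149272109976214
F [ 0.74 -0.27 -4.63] Tw [-0.02  -0.034 -0.014] Ttool [0.014 0.037 0.014] eff [ 2.000e-02 -5.139e+01 -3.154e+01  1.000e-02  6.000e-02  0.000e+00]
[-0.001  0.002 -0.001  0.001  0.001 -0.   ]
```

View pics/end.png

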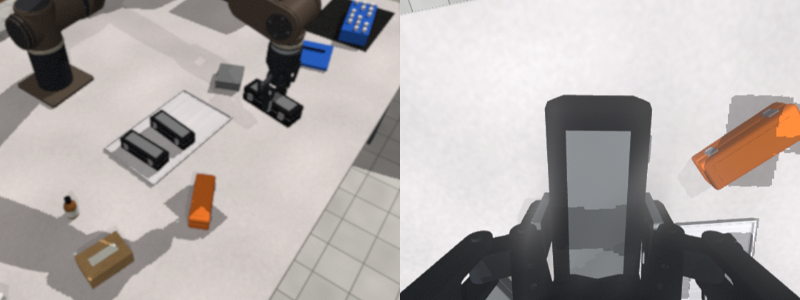

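Scene half of the picture: the two silent cases lie flat on the tray, with the third held beyond the far rim. Its wrist view looks somewhat larger than R's did, so I'll check the pitch at full size.

Run:
```python
from h import *
c=read_camera("wrist");cv2.imwrite("pics/w5.png",cv2.convertScaleAbs(c["frame"][:,:,::-1],alpha=1.5))
s=readout.get_state();r=R.from_quat(s["tcp_rot"])
# predicted lid-panel corners for a level case (121x30 panel), at several lid heights above TCP
for h in (.025,.030,.035,.04):
    print(h,[tuple(np.round(w2px(c,s["eef_pos"]+[0,0,h]+r.apply([0,y,z]))).astype(int)) for z in(-.06,.06) for y in(-.0155,.0155)])
```

```text
0.025 [(np.int64(232), np.int64(168)), (np.int64(320), np.int64(168)), (np.int64(242), np.int64(427)), (np.int64(309), np.int64(427))]
0.03 [(np.int64(230), np.int64(170)), (np.int64(322), np.int64(170)), (np.int64(241), np.int64(437)), (np.int64(310), np.int64(437))]
0.035 [(np.int64(228), np.int64(173)), (np.int64(324), np.int64(173)), (np.int64(240), np.int64(447)), (np.int64(311), np.int64(447))]
0.04 [(np.int64(226), np.int64(175)), (np.int64(326), np.int64(175)), (np.int64(239), np.int64(459)), (np.int64(313), np.int64(459))]
```

View pics/w5.png

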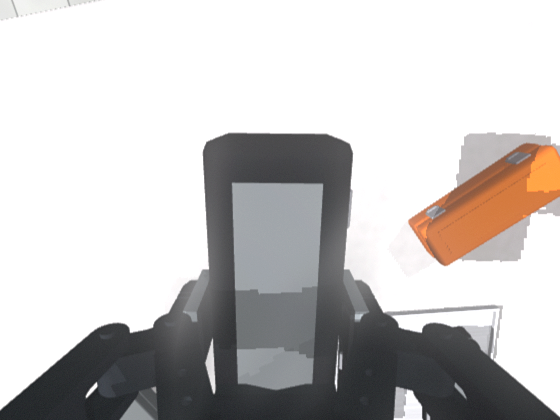

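Run:
```python
from h import *
from scipy.optimize import least_squares
c=read_camera("wrist");s=readout.get_state();r=R.from_quat(s["tcp_rot"])
def edges(f,rows,mid=276):
    g=cv2.imread(f)[:,:,1].astype(float);o=[]
    for v in rows:
        d=np.diff(cv2.GaussianBlur(g[v:v+1],(5,1),0)[0]);o.append((v,mid-60+np.argmax(d[mid-60:mid-20])+.5,mid+15+np.argmin(d[mid+15:mid+60])+.5))
    return np.array(o)
def fit(e,top,W):
    # case frame: pitch p about tool y, lid height h, lateral y0, yaw a, length offset z0
    def res(q):
        h,p,y0,a,z0=q;o=[]
        L=lambda y,z:w2px(c,s["eef_pos"]+r.apply([-h-p*z,y0+y+a*z,z]))
        for v,l,rr in e:
            zs=np.linspace(-.07,.07,60)
            for y,u in((-W/2,l),(W/2,rr)):
                P=np.array([L(y,z) for z in zs]);o.append(np.interp(v,P[:,1],P[:,0])-u)
        o.append(L(0,-.06+z0)[1]-top);return o
    k=least_squares(res,[.03,0,0,0,0]);return k.x,np.abs(k.fun).max()
for f,rows,top in(("w3",range(160,310,15),149),("w4",range(160,310,15),151),("w2",range(200,320,12),187),("w5",range(195,280,10),183)):
    e=edges(f"pics/{f}.png",rows);print(f,e[[0,-1]].tolist())
    for W in(.030,.032):
        x,m=fit(e,top,W);print(W,"h %.4f pitch %.1f deg, y0 %.4f yaw %.1f z0 %.4f"%(x[0],np.degrees(x[1]),x[2],np.degrees(x[3]),x[4]),"res",round(m,2))
```

```text
w3 [[160.0, 247.5, 299.5], [295.0, 250.5, 295.5]]
0.03 h -0.0509 pitch -0.1 deg, y0 -0.0017 yaw -0.2 z0 0.0011 res 0.47
0.032 h -0.0638 pitch -0.1 deg, y0 -0.0017 yaw -0.2 z0 0.0024 res 0.47
w4 [[160.0, 247.5, 298.5], [295.0, 249.5, 293.5]]
0.03 h -0.0555 pitch -1.2 deg, y0 -0.0023 yaw -0.7 z0 0.0026 res 0.46
0.032 h -0.0686 pitch -1.2 deg, y0 -0.0024 yaw -0.7 z0 0.0040 res 0.46
w2 [[200.0, 227.5, 323.5], [308.0, 232.5, 318.5]]
0.03 h 0.0422 pitch 0.8 deg, y0 -0.0002 yaw 0.0 z0 0.0034 res 0.3
0.032 h 0.0354 pitch 0.8 deg, y0 -0.0002 yaw 0.0 z0 0.0048 res 0.3
w5 [[195.0, 231.5, 322.5], [275.0, 234.5, 317.5]]
0.03 h 0.0347 pitch -0.4 deg, y0 -0.0003 yaw -0.6 z0 0.0034 res 0.47
0.032 h 0.0275 pitch -0.4 deg, y0 -0.0002 yaw -0.6 z0 0.0048 res 0.47
```

```bash
python3 t.py; python3 -c "
from plant import sign_off
print(sign_off())"
```

```text
31.85 [0.7644 0.103  0.2288] op 0.613 x-heading [-0.985  0.171  0.   ]
Ttool [ 0.0018  0.0499 -0.0004] sd [0.0254 0.0233 0.0242] F [ 0.06  0.26 -3.4 ]
the job is handed in; nothing more can be done
None
```

The job is handed in at 31.9 s. The leftmost case (robot's left) holds the loose ring, and the arm is holding it out to the colleague.

- **Finding the case:** I shook the right, middle and left cases in turn, lengthwise. The left one shifted its wrist torque by 0.09 N m between ends, close to the 0.10 expected, with the right sign. The right and middle cases showed no such shift.
- **Silent cases:** I lowered both back until they touched the tray, then released them. The pictures show them lying flat.
- **Hold:** The left case is gripped at 80 N, with its centre at x ≈ 0.76 m, so its near end is about 10 cm past the far rim. Its underside is about 21 cm above the bench. It is lid up, level to about 1°, and the joint speeds were near zero.
- **Other things on the bench:** I kept clear of the oil bottle, slide box, tissue box and the orange look-alike.

**Checks that disagreed:** My first, softer jerks on the left case gave shifts of only 0.067 and then 0.025 N m, so I repeated with a sharp reversal, which settled it. The right and middle cases got only the softer jerks. I called them silent from those, and the clear result on the left case, the only ring there is, supports it. The middle case is also too light, at about 0.2 kg, to hold the ring.

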